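Set out the etching tray for one specimen

TASK

Set out the light blue etching tray so that the specimen can be worked from the swab end to the drying end: put the glass petri dish in the front seat next to the jar of cotton buds, the steel rinse cup in the front seat next to the air blower, and the dropper bottle of etchant that stands at the front of the bench in the narrow pocket directly behind the dish. Lay the red specimen mount in the dish with its polished face up. Everything should stand flat and upright in its place, and the other mounts, the jar and the blower stay where they are.

Things in the scene. Friction and masses are not known exactly. Their poses are not given: they have to be found in the camera images.
- etching_tray: Light blue moulded tray, fixed, 144 (its x) x 172 (y) mm. Origin: centre of underside; x to its back, y to its left; turned up to 0.24 rad. Floor 3 mm thick; walls and ribs 4 mm thick, tops 9 mm up. Two front seats 80 x 80 mm, centres x -28, y +42 (left) and -42 mm (right); behind each a pocket 52 (x) x 80 (y) mm, centres x +42, y +42 and -42 mm. All empty at the start.
- petri_dish: Open clear glass petri dish, round, 60 mm across, 13 mm high, 2 mm floor, inside about 52 mm across, about 18 g, standing on the bench. Origin: centre of its underside, z up. Grip it across the outside of its rim (60 mm).
- rinse_cup: Stainless steel rinse cup, open at the top, 58 mm across at the rim, 52 mm at the foot, 58 mm high, about 90 g, with a small white and green label. Origin: centre of its underside, z up. Can be gripped across the outside below the rim.
- dropper_bottle: Brown glass dropper bottle (etchant) with black cap and rubber bulb; body round, 33 mm across up to about 55 mm high, then a shoulder and cap; 102 mm high over all, about 70 g; it stands towards the front of the bench (a spare at the very back stays there). Origin: centre of its underside, z up.
- red_mount: Resin specimen mount, an upright disc with a piece of metal showing in its upper, polished face; origin at the centre of its underside, z up when the polished face is up. Red resin, 30 mm diameter, 18 mm high, about 37 g. The one to be etched. Keep clear of the fixed hand press at right rear, 250 mm tall (lever out to x 0.63, y -0.21 m), and the polisher at left (y over 0.32 m).
- green_mount: Resin specimen mount, an upright disc with a piece of metal showing in its upper, polished face; origin at the centre of its underside, z up when the polished face is up. Green resin, 25 mm diameter, 20 mm high. Not wanted now; stays where it is.
- tan_mount: Resin specimen mount, an upright disc with a piece of metal showing in its upper, polished face; origin at the centre of its underside, z up when the polished face is up. Tan (yellowish) resin, 30 mm diameter, 17 mm high. Not wanted now; stays where it is.
- black_mount: Resin specimen mount, an upright disc with a piece of metal showing in its upper, polished face; origin at the centre of its underside, z up when the polished face is up. Black resin, 30 mm diameter, 16 mm high. Not wanted now; stays where it is.
- cotton_bud_jar: Clear jar with a white rim full of pink cotton buds, 77 mm across, 80 mm high, standing loose on the bench beside one end (left or right) of the tray, 155 mm to the side of the tray's middle: it marks the swabbing end (a spare jar stands at the very back). Origin: centre of its underside.
- air_blower: Black rubber bulb air blower, 47 mm across, standing upright with a red nozzle, 100 mm high, loose on the bench beside the other end of the tray, 155 mm to the side of the tray's middle: it marks the drying end. Origin: centre of its underside.
Not all that is in view belongs to the job. Leave any purple or turquoise look-alike of the dropper_bottle alone.

How it is judged:
At the end, for the whole second after the job is handed in: Dish (jar side) and cup (blower side) stand in the front seats, within 12 mm of the seat centre along each tray axis; bottle stands in the pocket behind the dish; red mount lies face up in the dish, centres within 16 mm; all upright within 0.1 rad, at rest, released (((y of air_blower in the frame of etching_tray above 0 m and y of rinse_cup in the frame of etching_tray between 0.03 and 0.054 m and x of rinse_cup in the frame of etching_tray between -0.04 and -0.016 m and z of rinse_cup in the frame of etching_tray between -0.002 and 0.006 m and y of petri_dish in the frame of etching_tray between -0.054 and -0.03 m and x of petri_dish in the frame of etching_tray between -0.04 and -0.016 m and z of petri_dish in the frame of etching_tray between -0.002 and 0.006 m and y of dropper_bottle in the frame of etching_tray between -0.069 and -0.015 m and x of dropper_bottle in the frame of etching_tray between 0.028 and 0.056 m and z of dropper_bottle in the frame of etching_tray between -0.002 and 0.006 m) or (y of air_blower in the frame of etching_tray below 0 m and y of rinse_cup in the frame of etching_tray between -0.054 and -0.03 m and x of rinse_cup in the frame of etching_tray between -0.04 and -0.016 m and z of rinse_cup in the frame of etching_tray between -0.002 and 0.006 m and y of petri_dish in the frame of etching_tray between 0.03 and 0.054 m and x of petri_dish in the frame of etching_tray between -0.04 and -0.016 m and z of petri_dish in the frame of etching_tray between -0.002 and 0.006 m and y of dropper_bottle in the frame of etching_tray between 0.015 and 0.069 m and x of dropper_bottle in the frame of etching_tray between 0.028 and 0.056 m and z of dropper_bottle in the frame of etching_tray between -0.002 and 0.006 m)) and horizontal distance between red_mount and petri_dish below 0.016 m and z of red_mount in the frame of petri_dish between -0.001 and 0.006 m and angle between each of petri_dish, rinse_cup, dropper_bottle, red_mount's own z axis and vertical below 0.1 rad and linear speed of each of petri_dish, rinse_cup, dropper_bottle, red_mount below 0.02 m/s and contact force between each of petri_dish, rinse_cup, dropper_bottle, red_mount and the fingers below 0.1 N); the robot touches nothing.
It fails at once if a mount that is not wanted, the jar or the blower is moved (15 mm) or tipped (distance of any of green_mount, tan_mount, black_mount, cotton_bud_jar, air_blower from where it was at the start of the episode above 0.015 m or angle between any of green_mount, tan_mount, black_mount, cotton_bud_jar, air_blower's own z axis and vertical above 0.3 rad).
It also fails if it takes over 96 s, if anything falls off the work surface, if the arm or the gripper's body presses on something with over 40 N, if the wrist force passes 120 N, or if a joint passes its speed limit or range.

ROBOT

A 7-joint arm with a two-finger parallel gripper is mounted at the origin on a cart in front of the work surface, level with it; the furniture and walls round the work are solid. World frame = base frame: x ahead of the robot, y to its left, z up, the work surface at z = 0. Lengths are in m, angles in rad, forces in N, time in s.
With the tool pointing down it reaches from about 0.425 to 1.025 m from the base axis. Payload 3.6 kg.
Tool frame: the origin (TCP) lies on the centre line of the jaws, within the pads' length; the fingertips stand 22 mm ahead of it and the grasp point (between the pads) lies 3 mm ahead of it (env.tips_ahead is the distance from the TCP to the fingertips, in m); z points along the fingers, y is the line along which they close (so a half turn about z gives the same grasp; the last joint's range is limited). The gripper opens to 85 mm and grips with 20 to 120 N. Pads are 22 mm wide; open, the fingers measure 114 mm over their backs; the gripper's body (76 mm by 85 mm) begins 54 mm behind the grasp point. The pads swing forward as they close: fully open they stand 13 mm farther back than shut.
Start: joints at [1.127, 0.591, 0.048, 1.609, -0.033, 0.943, -0.034], TCP at [0.249, -0.681, 0.253] pointing down, gripper open.
Joint ranges: [-2.69, 2.69], [-0.47, 2.24], [-1.27, 1.36], [0.19, 2.51], [-1.53, 4.68], [0.08, 2.07], [-3.09, 3.09]. Speed limits (rad/s): [2.57, 2.57, 3.14, 3.14, 3.14, 3.14, 3.14].

INTERFACE

Orientations are given as a rotation vector (axis times angle).
In Python, from bench import env gives the robot as it stands.
- The arm moves only by the tool step_arm, never from a script. Its argument "targets" is a list of rows, each a list of 7 numbers: the turn, a rotation vector about the tool's x, y, z in rad, then the shift along the tool's x, y, z in cm, then the opening, from 0 (shut) to 1 (fully open). In form: [[ax, ay, az, x, y, z, fingers], ...]. A call has 1 to 5 rows; each row shifts and turns the commanded pose from where the row before left it, along the tool's axes as they then stand; what a row does not reach is not made up. A row lasts 1/8 s, in which the tool goes at most 62.5 mm and 10.7 degrees, less where a joint would pass 70% of its speed; a pose out of reach is approached as far as the arm can. A call is refused whole if a number of a shift passes 6.25 or a number of a turn 0.188, either way. A call with a gripper value outside its range is refused whole. The fingers move at their own pace and stop on an object; the grip force is fixed at half the most. Time passes only in rows, so rows that do not move let the fingers close. It gives the time, the measured TCP pose, the force, the opening and the grip force at its end, in the units of the state.
- env.get_state(): the state, without advancing time (a new reading comes with each control period).
- env.grab_frame(name): name is "scene" or "side" or "wrist"; returns a dict with "img" (420x560x3 uint8, blue, green, red), "range_z" (420x560 float32, m along the optical axis (not along the pixel's ray), 0 where there is no reading), "fovy" (degrees; the focal length in pixels is half the picture's height over the tangent of half this angle, whatever the lens; pixels are square), "cx", "cy" (the principal point, pixels), "T" (4x4, takes a point from camera to world coordinates). Camera axes: x right, y down, z forward; pixel columns grow to the right and rows downward; lengths in m; the calibration is good to about 2 mm. The wrist camera is an equidistant fisheye: a pixel r from the principal point sees the ray r / f radians off the axis. A picture is of the moment at which its call begins.
- env.job_done(): hands the job in; it is judged then, once.
The state is a dict: "time_s": time; "joint_positions": joint angles; "qd": joint speeds; "joint_efforts": joint torques, N m; "ee_pos": TCP position; "orientation": TCP orientation; "force": force on the tool from outside, world axes, zero at the start; "wrist_torque": the same for the moment, N m; "finger_gap": finger opening in m; "grasp_force": force on a finger pad.
Only numpy, scipy, OpenCV 4.12 (cv2) and the standard library are available. Lean on these libraries where they do the work, as an engineer would, in place of code of your own. Each camera call takes 0.05 s, during which the arm holds its last target. There are 200 camera calls.

## Working session

There is one attempt and no reset: what is moved stays moved. The work goes in short steps, Python scripts to look and compute and a tool call to move; the robot and the scene stay as the last step left them, time stands still between calls to the robot, and variables do not carry over. Pictures are saved under pics/ and viewed, at most 14 in all, crops included, and the job is handed in when it is done.

Besides the shell and the picture viewer there is one more tool, called after "Request:" as name(argument=value, ...), one argument or row to a line, values as JSON. step_arm: Moves the arm, as the interface text tells. Its arguments: {"type":"object","properties":{"targets":{"type":"array"}},"required":["targets"]}

```bash
ls; mkdir -p pics
cat > h.py <<'E'
import numpy as np,cv2
from scipy.spatial.transform import Rotation as R
from bench import env
def grab(n):
    f=env.grab_frame(n); np.savez(f'pics/{n}.npz',**{k:f[k] for k in f}); return f
def load(n): return np.load(f'pics/{n}.npz')
def cloud(f):
    h,w=f['range_z'].shape; fl=h/2/np.tan(np.radians(f['fovy'])/2)
    v,u=np.mgrid[:h,:w]; z=f['range_z']
    P=np.stack([(u-f['cx'])/fl*z,(v-f['cy'])/fl*z,z],-1)
    W=P@f['T'][:3,:3].T+f['T'][:3,3]; W[z==0]=np.nan; return W
def proj(f,p):
    h=f['img'].shape[0]; fl=h/2/np.tan(np.radians(f['fovy'])/2)
    q=np.linalg.inv(f['T'])@np.r_[p,1]; return q[0]/q[2]*fl+f['cx'],q[1]/q[2]*fl+f['cy']
E
python3 - <<'E'
from h import *
for n in('scene','side'):
    f=grab(n); cv2.imwrite(f'pics/{n}.png',cv2.resize(f['img'],(800,600),interpolation=cv2.INTER_CUBIC)); print(f['T'].round(3),f['fovy'])
s=env.get_state();print(s)
E
```

```text
pics
[[-0.722 -0.411  0.556 -0.023]
 [-0.692  0.446 -0.568  0.549]
 [-0.014 -0.795 -0.606  0.678]
 [ 0.     0.     0.     1.   ]] 45.172055140241696
[[-0.852 -0.303  0.427  0.084]
 [-0.524  0.516 -0.678  0.694]
 [-0.015 -0.801 -0.598  0.675]
 [ 0.     0.     0.     1.   ]] 48.39264675815736
{'time_s': 0.1, 'joint_positions': array([ 1.12649965,  0.59202456,  0.04827369,  1.60975173, -0.03332245,
        0.94269518, -0.03370037]), 'qd': array([-7.87192099e-04, -1.71119458e-03,  3.98201138e-04, -3.80088815e-03,
       -1.59718438e-03,  8.56726544e-04, -5.27964475e-05]), 'joint_efforts': array([ 5.42997455e-03, -5.49995863e+01,  1.55409504e+00, -1.98824823e+01,
        9.81762802e-03,  3.85263047e-03,  2.19985327e-05]), 'ee_pos': array([ 0.24892426, -0.68014769,  0.25223482]), 'orientation': array([-3.09137074e+00, -5.47995403e-01,  6.93449905e-04]), 'force': array([-0.21503507, -0.0956248 ,  1.20618054]), 'wrist_torque': array([ 0.04544133, -0.02279287,  0.00567482]), 'grasp_force': 0.0, 'finger_gap': 0.0855131187795329}
```

View pics/scene.png

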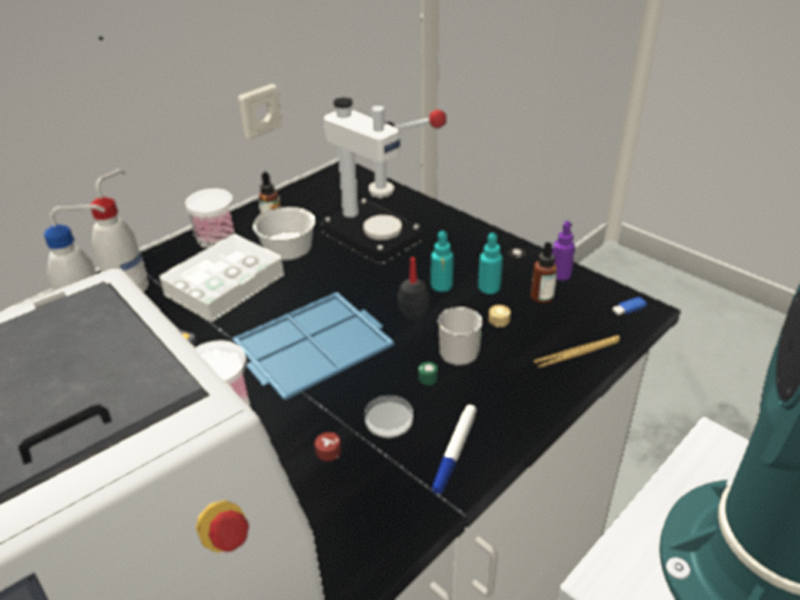

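View pics/side.png

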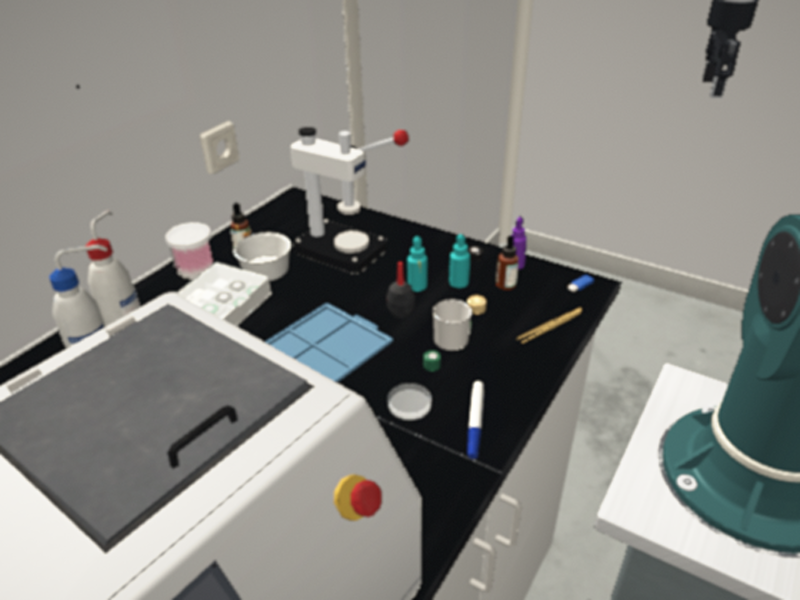

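Brown bottle candidates in scene.png: brown (543,273) at the front, brown spare (268,195) at the back, teal (442,262) and (490,263), and purple (563,250). I choose (543,273). Jar (220,370) is on the left end of the tray and blower (412,292) is on the right. The red mount is at (328,446), the dish at (388,416) and the cup at (460,335).

Run:
```python
from h import *
f=load('scene'); W=cloud(f); s=560/800
for n,(u,v,r) in dict(bottle=(543,273,22),cup=(460,335,26),dish=(388,416,28),red=(328,446,16),green=(428,373,13),tan=(499,316,14),blower=(412,290,20),jar=(222,375,30),pen=(455,450,12),teal1=(442,262,18),teal2=(490,263,18),purple=(563,250,18)).items():
    u,v,r=[int(a*s) for a in(u,v,r)]
    w=W[v-r:v+r,u-r:u+r].reshape(-1,3); w=w[np.isfinite(w[:,0])]; k=w[w[:,2]>.006]
    if len(k): print(n,len(k),'z',np.percentile(k[:,2],[50,98]).round(3),'x',np.percentile(k[:,0],[3,50,97]).round(3),'y',np.percentile(k[:,1],[3,50,97]).round(3))
# orthophoto at z=9mm, 0.5 mm/px of tray
x0,x1,y0,y1=.5,.8,-.15,.25
X,Y=np.meshgrid(np.arange(x1,x0,-.0005),np.arange(y1,y0,-.0005),indexing='ij')
fl=210/np.tan(np.radians(f['fovy'])/2); Ti=np.linalg.inv(f['T'])
q=np.stack([X,Y,0*X+.009],-1)@Ti[:3,:3].T+Ti[:3,3]
o=cv2.remap(f['img'],(q[...,0]/q[...,2]*fl+f['cx']).astype('f4'),(q[...,1]/q[...,2]*fl+f['cy']).astype('f4'),cv2.INTER_CUBIC)
cv2.imwrite('pics/ortho.png',o)
c=np.vstack([f['img'][170:225,340:420]]);a=f['img'][150:300,190:420]
cv2.imwrite('pics/crop.png',cv2.resize(a,(799,521),interpolation=cv2.INTER_CUBIC))
```

```text
bottle 558 z [0.044 0.082] x [0.425 0.439 0.516] y [-0.281 -0.218 -0.208]
cup 954 z [0.037 0.058] x [0.425 0.45  0.479] y [-0.068 -0.037 -0.013]
dish 210 z [0.01  0.014] x [0.405 0.433 0.464] y [0.087 0.116 0.146]
red 254 z [0.017 0.019] x [0.437 0.448 0.464] y [0.19  0.205 0.217]
green 152 z [0.019 0.022] x [0.437 0.445 0.458] y [0.019 0.031 0.04 ]
tan 148 z [0.016 0.019] x [0.44  0.452 0.466] y [-0.147 -0.131 -0.121]
blower 455 z [0.045 0.076] x [0.535 0.55  0.569] y [-0.072 -0.051 -0.038]
jar 1615 z [0.254 0.266] x [0.37  0.442 0.637] y [0.212 0.338 0.371]
pen 155 z [0.014 0.017] x [0.325 0.335 0.345] y [0.088 0.107 0.125]
teal1 342 z [0.052 0.078] x [0.557 0.566 0.585] y [-0.15  -0.133 -0.125]
teal2 343 z [0.053 0.078] x [0.499 0.509 0.526] y [-0.194 -0.179 -0.171]
purple 425 z [0.061 0.098] x [0.431 0.444 0.463] y [-0.297 -0.281 -0.218]
```

View pics/ortho.png

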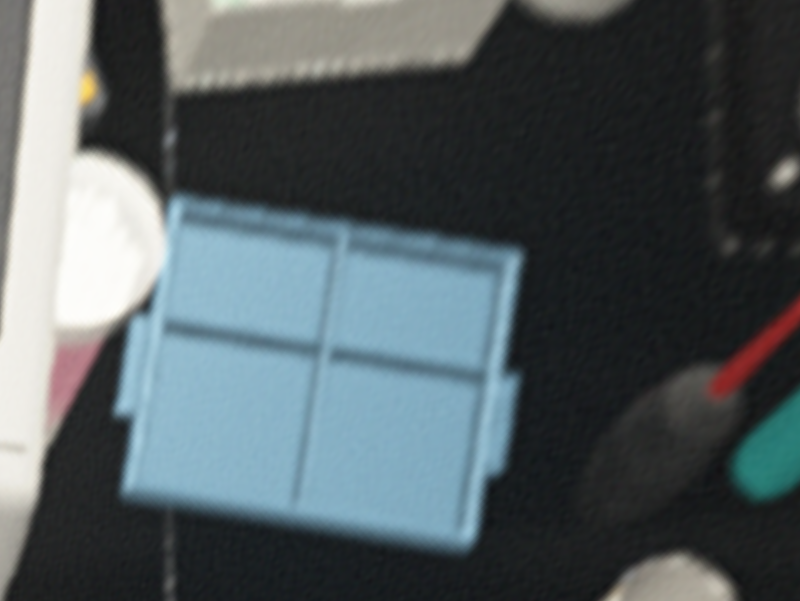

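View pics/crop.png

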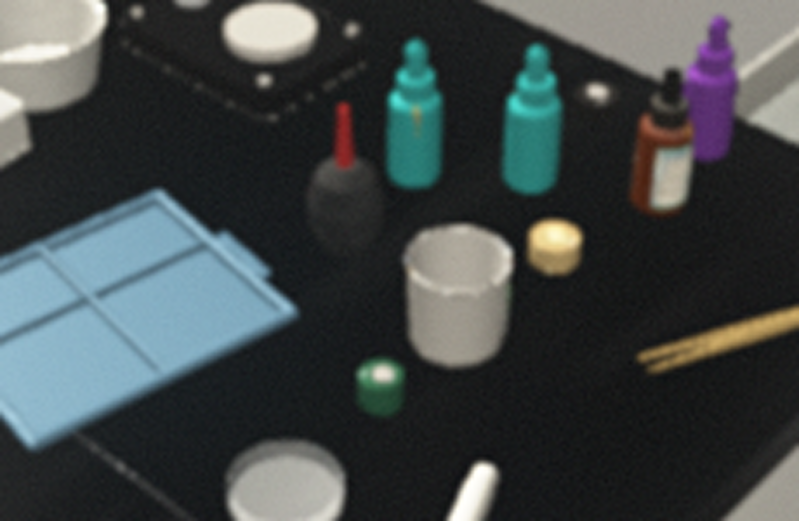

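The ortho picture (0.5 mm/px) shows the tray with corners (175,198), (523,247), (470,550), (123,495), so it is turned about -0.16 rad, with the jar on its left. The crop confirms the brown bottle at (662,155), clear of the purple one. I'll straighten the tool and go over the tray for a wrist view.

Request:
step_arm(
  targets=[
    [0,0,0.1755,0,0,0,1],
    [0,0,0.1755,0,0,0,1],
    [0,0,0,2,-6,0,1],
    [0,0,0,2,-6,0,1],
    [0,0,0,2,-6,0,1],
  ],
)

```text
time_s: 0.72
ee_pos: [0.3089, -0.5009, 0.2528]
orientation: [-3.141, 0.0, 0.0]
force: [1.3, 0.1, -0.4]
finger_gap: 0.0855
grasp_force: 0.0
```

Request:
step_arm(
  targets=[
    [0,0,0,2,-6,0,1],
    [0,0,0,2,-6,0,1],
    [0,0,0,2,-6,0,1],
    [0,0,0,2,-6,0,1],
    [0,0,0,2,-6,0,1],
  ],
)

```text
time_s: 1.35
ee_pos: [0.4076, -0.2046, 0.2533]
orientation: [3.142, -0.001, 0.0]
force: [1.0, -1.0, -0.8]
finger_gap: 0.0851
grasp_force: 0.0
```

Request:
step_arm(
  targets=[
    [0,0,0,2,-6,0,1],
    [0,0,0,2,-6,0,1],
    [0,0,0,2,-6,0,1],
    [0,0,0,2,-6,0,1],
    [0,0,0,2,-6,0,1],
  ],
)

```text
time_s: 1.98
ee_pos: [0.5064, 0.0917, 0.2532]
orientation: [3.141, -0.0, -0.0]
force: [0.7, -0.8, -0.8]
finger_gap: 0.0857
grasp_force: 0.0
```

Run:
```python
from h import *
s=env.get_state(); r=R.from_rotvec(s['orientation']).as_matrix(); print(s['time_s'],s['ee_pos'],r.round(3),s['finger_gap'],env.tips_ahead, s['joint_positions'].round(2))
f=grab('wrist'); print(f['T'].round(3),f['fovy']); cv2.imwrite('pics/wrist1.png',cv2.resize(f['img'],(800,600),interpolation=cv2.INTER_CUBIC))
```

```text
1.975 [0.50642748 0.09174384 0.25319123] [[ 1. -0. -0.]
 [-0. -1. -0.]
 [-0.  0. -1.]] 0.08570992088637018 0.022 [-0.23  0.33 -0.05  2.08  0.02  0.74 -1.86]
[[ 0.001 -0.95  -0.312  0.587]
 [-1.    -0.001 -0.     0.091]
 [ 0.     0.312 -0.95   0.374]
 [ 0.     0.     0.     1.   ]] 65.70646984690485
```

View pics/wrist1.png

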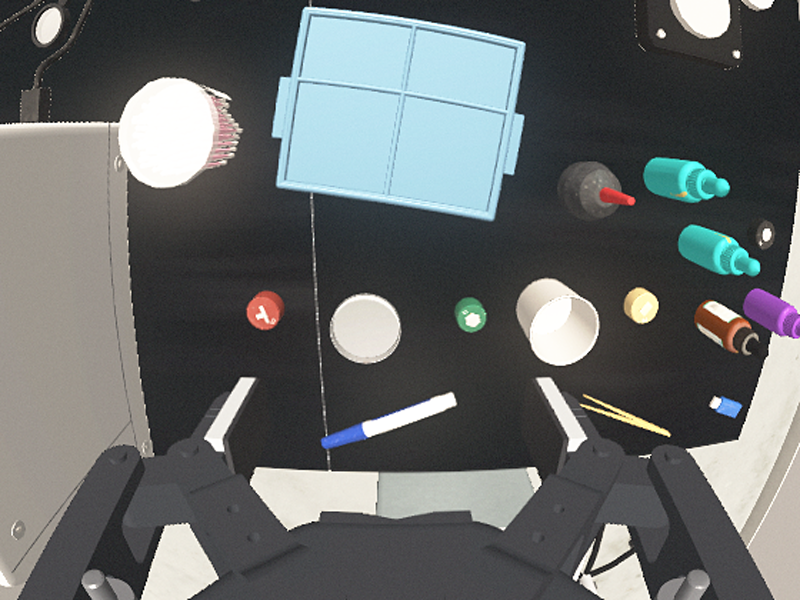

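The wrist view shows everything clearly: tray corners at (305,8), (525,41), (495,219), (277,187), rib cross (404,93), dish rim centre (366,327), red mount (266,310).

```bash
cat >> h.py <<'E'
def wpt(f,u,v,z,s=.7):
    fl=210/np.tan(np.radians(f['fovy'])/2); d=np.array([u*s-f['cx'],v*s-f['cy']]); r=np.hypot(*d); t=r/fl
    ray=f['T'][:3,:3]@np.r_[np.sin(t)*d/max(r,1e-9),np.cos(t)]; c=f['T'][:3,3]; return c+ray*(z-c[2])/ray[2]
def wcloud(f):
    fl=210/np.tan(np.radians(f['fovy'])/2); v,u=np.mgrid[:420,:560]; du,dv=u-f['cx'],v-f['cy']; r=np.hypot(du,dv)+1e-9; t=r/fl
    z=f['range_z']; k=np.tan(t)*z/r; W=np.stack([du*k,dv*k,z],-1)@f['T'][:3,:3].T+f['T'][:3,3]; W[z==0]=np.nan; return W
E
python3 - <<'E'
from h import *
f=load('wrist')
M=np.array([[72,86],[72,-86],[-72,-86],[-72,86],[14,0]])/1e3
P=np.array([wpt(f,*p,.009)[:2] for p in[(305,8),(525,41),(495,219),(277,187),(404,93)]]);print(P.round(4))
m,p=M-M.mean(0),P-P.mean(0); a=np.arctan2((m[:,0]*p[:,1]-m[:,1]*p[:,0]).sum(),(m*p).sum()); Q=np.array([[np.cos(a),-np.sin(a)],[np.sin(a),np.cos(a)]])
t=P.mean(0)-Q@M.mean(0); print('tray',t.round(4),a,'res mm',((P-M@Q.T-t)*1e3).round(1))
for n,q in dict(dishseat=(-28,42),cupseat=(-28,-42),pocket=(42,42)).items(): print(n,(t+Q@np.array(q)/1e3).round(4))
W=wcloud(f)
for n,(u,v,r,lo,hi) in dict(dish=(366,327,42,.010,.017),red=(266,310,24,.0155,.022),green=(470,315,22,.017,.024),tan=(641,306,24,.014,.021),cup=(560,322,50,.054,.064),jar=(170,130,70,.074,.09),blower=(590,190,45,.02,.12)).items():
    u,v,r=[int(x*.7) for x in(u,v,r)]; w=W[max(0,v-r):v+r,max(0,u-r):u+r].reshape(-1,3); w=w[(w[:,2]>lo)&(w[:,2]<hi)]
    if len(w)>5: c,R_=cv2.minEnclosingCircle((w[:,:2]*1000).astype('f4')); print(n,len(w),np.round(c,1),round(R_,1),np.median(w[:,2]).round(4))
    else: print(n,len(w))
print('dish px',wpt(f,366,327,.013)[:2],'red',wpt(f,266,308,.018)[:2])
# bottle axis: side cloud circle fit in scene
g=load('scene'); w=cloud(g)[165:215,365:395]; b=g['img'][165:215,365:395].astype(int); k=(w[...,2]>.012)&(w[...,2]<.05)&(w[...,1]>-.26); w=w[k]
from scipy.optimize import least_squares
print('bottle',least_squares(lambda c:np.hypot(w[:,0]-c[0],w[:,1]-c[1])-.0165,[.45,-.23],loss='soft_l1',f_scale=.002).x, len(w))
print('bottle foot',wpt(f,703,318,.0),'cap',wpt(f,752,344,.1))
E
```

```text
[[ 0.7015  0.1618]
 [ 0.6764 -0.0106]
 [ 0.5304  0.0112]
 [ 0.5566  0.1856]
 [ 0.6289  0.0847]]
tray [0.616  0.0869] -0.1504901381192874 res mm [[ 1.5  0.6]
 [ 2.1 -1.7]
 [-1.5 -1.6]
 [-1.1  2.8]
 [-0.9 -0.2]]
dishseat [0.5946 0.1327]
cupseat [0.582  0.0496]
pocket [0.6638 0.1222]
dish 223 [435.1 117.3] 30.5 0.0124
red 418 [452.8 202.9] 15.1 0.0179
green 314 [449.4  28.7] 12.4 0.0198
tan 333 [ 456.1 -134.7] 15.4 0.0167
cup 339 [453.4 -39.6] 29.4 0.0573
jar 4275 [604.7 246.6] 39.0 0.0819
blower 1501 [559.3 -58.6] 23.4 0.0527
dish px [0.43902895 0.11569467] red [0.4574112  0.19920355]
bottle [ 0.42815134 -0.20055849] 226
bottle foot [ 0.43850446 -0.22235045  0.        ] cap [ 0.45390121 -0.20160011  0.1       ]
```

Run:
```python
from h import *
f=load('wrist');W=wcloud(f); s=env.get_state()['ee_pos']
for a,b in((200,265),(535,590)):
    w=W[int(370*.7):int(450*.7),int(a*.7):int(b*.7)].reshape(-1,3); w=w[(w[:,2]>.15)&(w[:,2]<.3)]
    print(len(w),'tip ahead',s[2]-np.nanpercentile(w[:,2],[0.5,2,5,50]),np.nanpercentile(w-s,[2,50,98],axis=0).round(3))
```

```text
1853 tip ahead [ 0.00745252  0.0056947   0.00347636 -0.01177269] [[-0.009  0.031 -0.006]
 [ 0.006  0.032  0.012]
 [ 0.009  0.044  0.032]]
1588 tip ahead [ 0.00504736  0.00323822  0.00110463 -0.01362107] [[-0.005 -0.067 -0.003]
 [ 0.007 -0.056  0.014]
 [ 0.009 -0.054  0.032]]
```

Request:
step_arm(
  targets=[
    [0,0,0,-3.5,-1.25,5,1],
    [0,0,0,-3.5,-1.25,5,1],
    [0,0,0,0,0,6,1],
    [0,0,0,0,0,2,0.8],
    [0,0,0,0,0,0,0.8],
  ],
)

```text
time_s: 2.65
ee_pos: [0.4351, 0.1145, 0.0718]
orientation: [3.14, 0.0, -0.006]
force: [-0.7, -0.3, 0.8]
finger_gap: 0.0685
grasp_force: 0.0
```

Request:
step_arm(
  targets=[
    [0,0,0,0.05,-0.25,2.4,0.88],
    [0,0,0,0,0,2.4,0.88],
    [0,0,0,0,0,0,0.88],
  ],
)

```text
time_s: 3.02
ee_pos: [0.4369, 0.1173, 0.0254]
orientation: [3.141, -0.001, -0.001]
force: [-0.9, -1.2, 0.6]
finger_gap: 0.0749
grasp_force: 0.0
```

Run:
```python
from h import *
s=env.get_state(); print(s['ee_pos'],s['finger_gap'],s['orientation'])
f=grab('wrist'); cv2.imwrite('pics/wrist2.png',cv2.resize(f['img'],(800,600),interpolation=cv2.INTER_CUBIC))
W=wcloud(f);p=W.reshape(-1,3)
for q in [(.452,.203)]: 
    w=p[(np.hypot(p[:,0]-q[0],p[:,1]-q[1])<.03)&(p[:,2]>.0155)&(p[:,2]<.022)]; print(cv2.minEnclosingCircle((w[:,:2]*1000).astype('f4')))
```

```text
[0.43689204 0.11730953 0.0253514 ] 0.07485717862046468 [ 3.14131284e+00 -5.63294897e-04 -8.29483460e-04]
((452.8328857421875, 202.759033203125), 15.462082862854004)
```

View pics/wrist2.png

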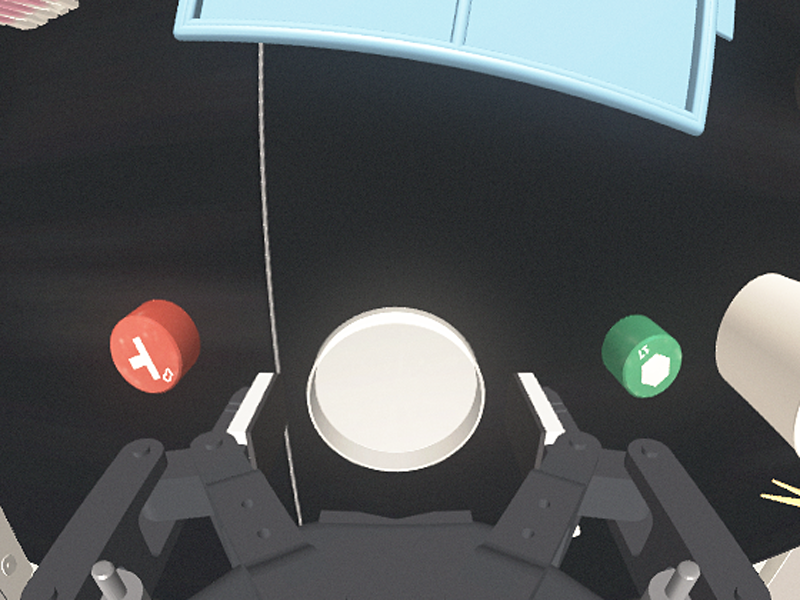

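The dish (395,388) sits centred between the pads (270 and 523). I'll close on it.

Request:
step_arm(
  targets=[
    [0,0,0,0,0,0.2,0.6],
    [0,0,0,0,0,0,0.4],
    [0,0,0,0,0,0,0.4],
    [0,0,0,0,0,0,0.4],
  ],
)

```text
time_s: 3.58
ee_pos: [0.4376, 0.1175, 0.0251]
orientation: [-3.141, 0.001, -0.004]
force: [-1.3, -0.7, 8.7]
finger_gap: 0.0568
grasp_force: 61.6
```

Request:
step_arm(
  targets=[
    [0,0,0,0,0,-2,0.4],
    [0,0,0,0,0,-3,0.4],
    [0,0,0,0,0,0,0.4],
  ],
)

```text
time_s: 3.95
ee_pos: [0.4381, 0.1177, 0.0757]
orientation: [-3.14, 0.001, -0.008]
force: [1.0, -0.9, -1.0]
finger_gap: 0.0563
grasp_force: 63.9
```

Run:
```python
from h import *
s=env.get_state(); print(s['ee_pos'],s['finger_gap'])
f=grab('wrist'); cv2.imwrite('pics/wrist3.png',cv2.resize(f['img'][160:370,140:420],(800,600),interpolation=cv2.INTER_CUBIC))
W=wcloud(f); 
for (u,v) in[(395,388),(320,390),(470,390),(395,465),(395,315)]: print(u,v,W[int(v*.7)-2:int(v*.7)+3,int(u*.7)-2:int(u*.7)+3].reshape(-1,3)[::6,2].round(4))
```

```text
[0.43814946 0.11774556 0.07568056] 0.056310032730290345
395 388 [0.0508 0.0528 0.0524 0.0526 0.0524]
320 390 [0.0518 0.0525 0.0531 0.0526 0.0523]
470 390 [0.0538 0.0533 0.0525 0.0518 0.0518]
395 465 [0.0568 0.0587 0.0588 0.0594 0.0617]
395 315 [0.0542 0.0564 0.0573 0.0581 0.0595]
```

View pics/wrist3.png

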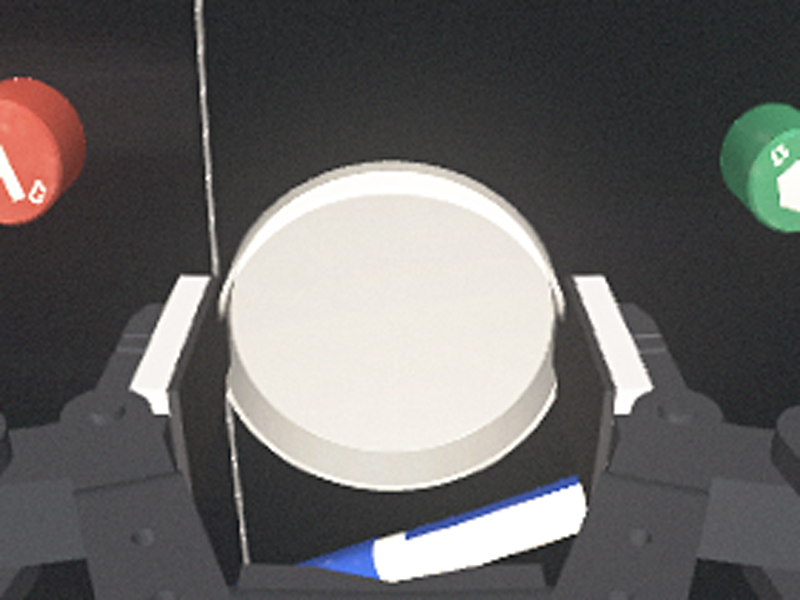

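The dish is held level, with its rim centre near (392,320) in the crop. I need the fingertip depth relative to the dish.

Run:
```python
from h import *
f=load('wrist');W=wcloud(f)
for ca,cb in((140,213),(570,645)):
    a,b=140+ca/2.857,140+cb/2.857
    for v in range(256,304,5):
        r=W[v,int(a):int(b)]; k=r[(r[:,2]<.16)&(r[:,2]>.03)]
        if len(k): print(v,len(k),'z',k[:,2].min().round(4),k[:,2].max().round(4),'y',(k[:,1]-.1177).min().round(4),(k[:,1]-.1177).max().round(4),'x',np.median(k[:,0]).round(3))
```

```text
256 10 z 0.0603 0.0616 y 0.0297 0.0339 x 0.449
261 13 z 0.0652 0.0672 y 0.0286 0.0342 x 0.449
266 22 z 0.064 0.0728 y 0.0278 0.0395 x 0.449
271 25 z 0.0681 0.0771 y 0.0279 0.0398 x 0.449
276 25 z 0.0716 0.0815 y 0.0277 0.0385 x 0.449
281 25 z 0.0733 0.0856 y 0.0279 0.0377 x 0.449
286 25 z 0.0739 0.0902 y 0.0277 0.0345 x 0.449
291 25 z 0.0747 0.0931 y 0.0277 0.0337 x 0.449
296 25 z 0.077 0.0963 y 0.0276 0.0333 x 0.449
301 25 z 0.0778 0.1011 y 0.0275 0.032 x 0.447
256 11 z 0.0598 0.0615 y -0.0346 -0.0296 x 0.449
261 13 z 0.0654 0.0674 y -0.0348 -0.0287 x 0.449
266 23 z 0.0643 0.0733 y -0.0401 -0.0285 x 0.449
271 26 z 0.0682 0.077 y -0.0402 -0.0282 x 0.449
276 26 z 0.07 0.0816 y -0.0394 -0.0284 x 0.449
281 26 z 0.0729 0.0853 y -0.038 -0.0281 x 0.449
286 26 z 0.0724 0.0896 y -0.0351 -0.0283 x 0.449
291 26 z 0.0734 0.0929 y -0.0342 -0.0283 x 0.449
296 26 z 0.0737 0.0962 y -0.0335 -0.0283 x 0.449
301 26 z 0.076 0.1014 y -0.0323 -0.0283 x 0.447
```

Request:
step_arm(
  targets=[
    [0,0,0,4,-0.4,0,0.4],
    [0,0,0,6,-0.6,0,0.4],
    [0,0,0,5.8,-0.5,0,0.4],
    [0,0,0.15,0,0,0,0.4],
    [0,0,0,0,0,2,0.4],
  ],
)

```text
time_s: 4.62
ee_pos: [0.5957, 0.1325, 0.0528]
orientation: [-3.133, 0.234, -0.003]
force: [-0.7, 0.4, -0.6]
finger_gap: 0.0563
grasp_force: 63.9
```

Run:
```python
from h import *
s=env.get_state(); print(s['ee_pos'],s['finger_gap'],s['orientation'])
f=grab('wrist'); cv2.imwrite('pics/wrist4.png',cv2.resize(f['img'],(800,600),interpolation=cv2.INTER_CUBIC))
```

```text
[0.59565696 0.13245877 0.05282815] 0.056331775267337375 [-3.13269326e+00  2.33685742e-01 -2.98835239e-03]
```

View pics/wrist4.png

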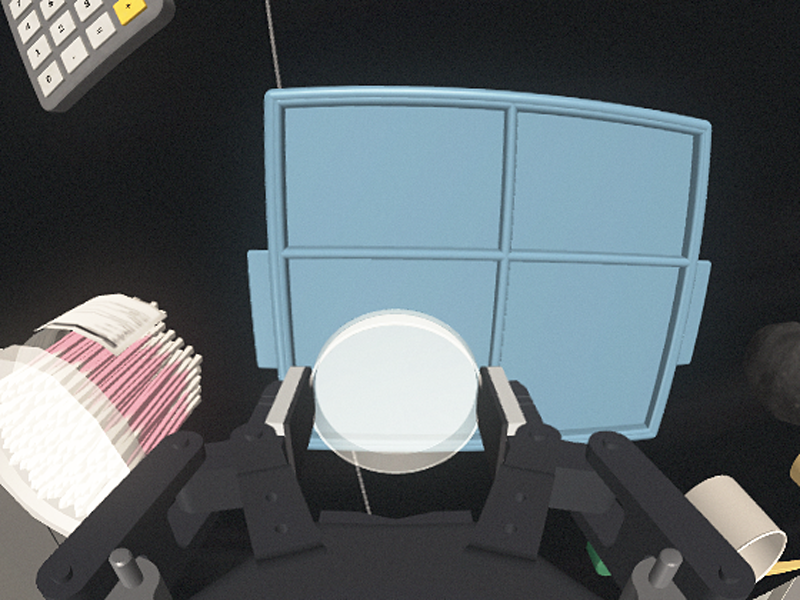

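The dish sits above the left front seat and the tool is aligned with the tray: corners (267,91), (711,122), (657,438), cross (504,255). I'll refine the tray fit from this.

Run:
```python
from h import *
f=load('wrist')
M=np.array([[72,86],[72,-86],[-72,-86],[14,0]])/1e3
P=np.array([wpt(f,*p,.009)[:2] for p in[(267,91),(711,122),(657,438),(505,255)]])
m,p=M-M.mean(0),P-P.mean(0); a=np.arctan2((m[:,0]*p[:,1]-m[:,1]*p[:,0]).sum(),(m*p).sum()); Q=np.array([[np.cos(a),-np.sin(a)],[np.sin(a),np.cos(a)]])
t=P.mean(0)-Q@M.mean(0); print('tray',t.round(4),a,'res mm',((P-M@Q.T-t)*1e3).round(1))
for n,q in dict(dishseat=(-28,42),cupseat=(-28,-42),pocket=(42,42)).items(): print(n,(t+Q@np.array(q)/1e3).round(4))
# held dish floor centre: edges of dish rim at z ~ .0405
W=wcloud(f).reshape(-1,3); k=W[(W[:,2]>.036)&(W[:,2]<.043)&(np.hypot(W[:,0]-.596,W[:,1]-.132)<.034)]; print(len(k),(k[:,:2].min(0)+k[:,:2].max(0))/2,k[:,:2].max(0)-k[:,:2].min(0))
k=W[(W[:,2]>.027)&(W[:,2]<.033)&(np.hypot(W[:,0]-.596,W[:,1]-.132)<.034)]; print(len(k),np.median(k[:,2]),(k[:,:2].min(0)+k[:,:2].max(0))/2,k[:,:2].max(0)-k[:,:2].min(0))
```

```text
tray [0.6169 0.0871] -0.15793664862807014 res mm [[ 1.6  1.3]
 [ 1.3 -0.8]
 [-3.1 -1.6]
 [ 0.1  1. ]]
dishseat [0.5958 0.133 ]
cupseat [0.5826 0.05  ]
pocket [0.665 0.122]
1862 [0.59335603 0.13053763] [0.06100925 0.06398044]
8720 0.029593614130213705 [0.59361327 0.13242398] [0.06011923 0.05832945]
```

Request:
step_arm(
  targets=[
    [0,0,0,0.2,0,1.4,0.4],
    [0,0,0,0,0,1.05,0.4],
    [0,0,0,0,0,0,0.4],
    [0,0,0,0,0,0,0.85],
    [0,0,0,0,0,0,0.9],
  ],
)

```text
time_s: 5.3
ee_pos: [0.5968, 0.1321, 0.0291]
orientation: [-3.133, 0.235, -0.001]
force: [0.1, -0.6, -0.1]
finger_gap: 0.0768
grasp_force: 0.0
```

Request:
step_arm(
  targets=[
    [0,0,0,0,0,-3,0.9],
    [0,0,0,0,0,-6,0.9],
    [0,0,-0.15,0,0,0,0.9],
    [0,0,0,-6,-2.5,0,0.8],
    [0,0,0,-6,-2.5,0,0.7],
  ],
)

```text
time_s: 5.92
ee_pos: [0.4809, 0.1806, 0.1195]
orientation: [-3.14, 0.003, -0.003]
force: [0.6, 1.1, -0.6]
finger_gap: 0.0595
grasp_force: 0.0
```

Request:
step_arm(
  targets=[
    [0,0,0,-2.8,-2.2,0,0.6],
    [0,0,0,0,0,4,0.6],
    [0,0,0,0,0,3.6,0.6],
    [0,0,0,0,0,0,0.6],
  ],
)

```text
time_s: 6.42
ee_pos: [0.452, 0.2017, 0.0414]
orientation: [3.139, 0.001, -0.006]
force: [0.3, -1.1, 0.2]
finger_gap: 0.0513
grasp_force: 0.0
```

Run:
```python
from h import *
s=env.get_state(); print(s['ee_pos'],s['finger_gap'],s['orientation'])
f=grab('wrist'); cv2.imwrite('pics/wrist5.png',cv2.resize(f['img'],(800,600),interpolation=cv2.INTER_CUBIC))
W=wcloud(f).reshape(-1,3)
k=W[(W[:,2]>.0155)&(W[:,2]<.022)&(np.hypot(W[:,0]-.453,W[:,1]-.203)<.025)]; print(cv2.minEnclosingCircle((k[:,:2]*1000).astype('f4')))
k=W[(W[:,2]>.012)&(W[:,2]<.02)&(np.hypot(W[:,0]-.5955,W[:,1]-.133)<.036)]; print('dish',cv2.minEnclosingCircle((k[:,:2]*1000).astype('f4')))
```

```text
[0.45196585 0.20170013 0.04137739] 0.05125481740124588 [ 3.13947834e+00  6.04438698e-04 -5.89190882e-03]
((453.0954284667969, 202.88401794433594), 15.10705280303955)
dish ((587.3263549804688, 131.42739868164062), 29.698843002319336)
```

View pics/wrist5.png

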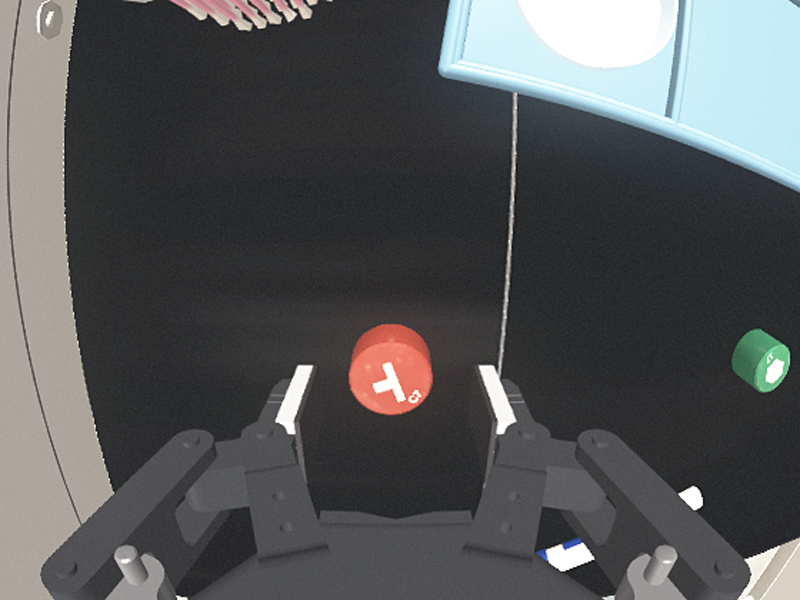

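The red mount (390,372) is between the pads (300 and 490), polished face up. The dish sits in its seat at top right (600,20).

Request:
step_arm(
  targets=[
    [0,0,0,0.1,-0.1,0.85,0.6],
    [0,0,0,0,0,0,0.3],
    [0,0,0,0,0,0,0.2],
    [0,0,0,0,0,0,0.2],
    [0,0,0,0,0,0,0.2],
  ],
)

```text
time_s: 7.1
ee_pos: [0.455, 0.2034, 0.0354]
orientation: [-3.141, 0.001, -0.003]
force: [-0.3, -0.3, 5.6]
finger_gap: 0.0264
grasp_force: 58.8
```

Request:
step_arm(
  targets=[
    [0,0,0,0,0,-3,0.2],
    [0,0,0,0,0,-4,0.2],
    [0,0,0,4.5,2,0,0.2],
    [0,0,0,4.5,2,0,0.2],
    [0,0,0,2,1,0,0.2],
  ],
)

```text
time_s: 7.72
ee_pos: [0.5674, 0.1513, 0.1052]
orientation: [-3.142, 0.005, -0.005]
force: [-1.0, -0.4, -0.5]
finger_gap: 0.026
grasp_force: 59.0
```

Run:
```python
from h import *
s=env.get_state(); print(s['ee_pos'],s['finger_gap'],s['orientation'])
f=grab('wrist'); cv2.imwrite('pics/wrist6.png',cv2.resize(f['img'],(800,600),interpolation=cv2.INTER_CUBIC))
W=wcloud(f).reshape(-1,3)
for lo,hi in((.012,.02),(.0035,.008)):
    k=W[(W[:,2]>lo)&(W[:,2]<hi)&(np.hypot(W[:,0]-.5955,W[:,1]-.133)<.034)]; print('dish',len(k),cv2.minEnclosingCircle((k[:,:2]*1000).astype('f4')))
k=W[(np.hypot(W[:,0]-s['ee_pos'][0],W[:,1]-s['ee_pos'][1])<.012)]; print('mount top',np.median(k[:,2]),len(k))
```

```text
[0.56736075 0.15130279 0.10515891] 0.026043420875972414 [-3.14157909  0.0053559  -0.00512092]
dish 708 ((593.16162109375, 131.94276428222656), 30.355607986450195)
dish 5270 ((595.4273681640625, 132.95675659179688), 33.98041915893555)
mount top 0.0880487405588513 4404
```

View pics/wrist6.png

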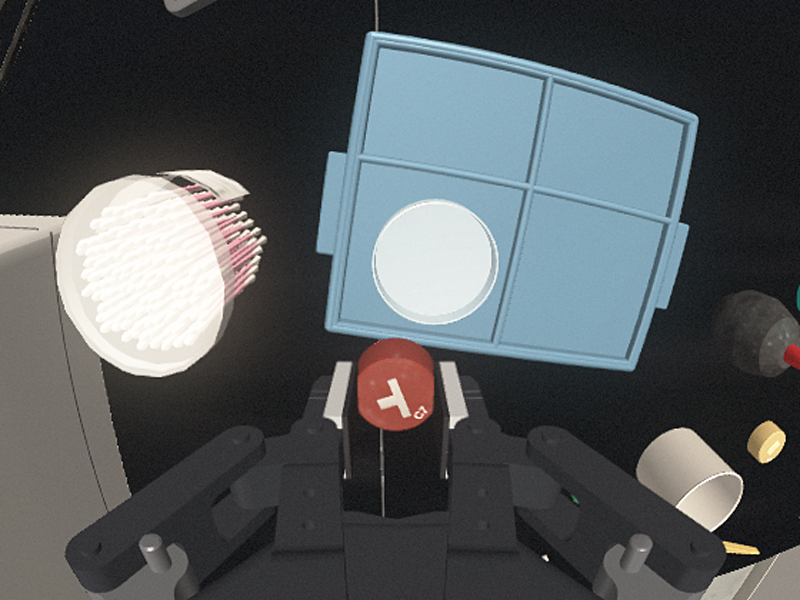

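The dish (435,260) stands well inside its seat, and the red mount is held with its face up.

Request:
step_arm(
  targets=[
    [0,0,0,2.6,1.9,0,0.2],
    [0,0,0,0,0,3,0.2],
    [0,0,0,0,0,2.2,0.2],
    [0,0,0,0,0,1.2,0.2],
    [0,0,0,0,0,0,0.2],
  ],
)

```text
time_s: 8.4
ee_pos: [0.5889, 0.1345, 0.0398]
orientation: [3.141, 0.001, -0.003]
force: [0.1, -0.6, -0.0]
finger_gap: 0.026
grasp_force: 81.5
```

Request:
step_arm(
  targets=[
    [0,0,0,0,0,0,0.4],
    [0,0,0,0,0,0,0.55],
    [0,0,0,0,0,-4,0.55],
    [0,0,0,0,0,-6,0.6],
    [0,0,0,-6,6,0,0.8],
  ],
)

```text
time_s: 9.02
ee_pos: [0.5539, 0.0951, 0.1457]
orientation: [-3.135, -0.008, -0.028]
force: [0.4, -1.3, -0.1]
finger_gap: 0.0675
grasp_force: 0.0
```

Run:
```python
from h import *
s=env.get_state(); print(s['ee_pos'],s['finger_gap'],s['orientation'])
f=grab('wrist'); cv2.imwrite('pics/wrist7.png',cv2.resize(f['img'],(800,600),interpolation=cv2.INTER_CUBIC))
W=wcloud(f).reshape(-1,3)
for lo,hi,n in((.012,.018,'dish'),(.02,.027,'red')):
    k=W[(W[:,2]>lo)&(W[:,2]<hi)&(np.hypot(W[:,0]-.594,W[:,1]-.132)<.033)]; print(n,len(k),cv2.minEnclosingCircle((k[:,:2]*1000).astype('f4')),np.median(k[:,2]))
k=W[(W[:,2]>.054)&(W[:,2]<.064)&(np.hypot(W[:,0]-.4535,W[:,1]+.04)<.04)]; print('cup',cv2.minEnclosingCircle((k[:,:2]*1000).astype('f4')))
```

```text
[0.55387044 0.09510319 0.14572253] 0.06749129183128554 [-3.13484846 -0.00821755 -0.02753927]
dish 529 ((593.316650390625, 132.24960327148438), 30.110355377197266) 0.015448007108096018
red 1118 ((586.065673828125, 134.6676025390625), 14.826537132263184) 0.023206977798546205
cup ((475.8934020996094, -38.09319305419922), 17.568191528320312)
```

View pics/wrist7.png

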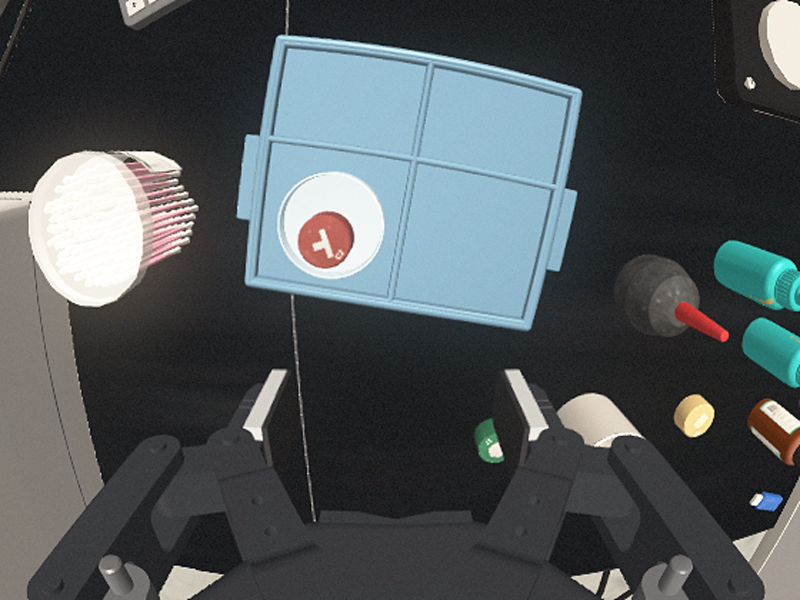

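The red mount (326,240) lies face up in the dish (331,225), 7.6 mm off centre, which is within tolerance. Next is the cup.

Request:
step_arm(
  targets=[
    [0,0,0,-2,4,0,0.9],
    [0,0,0,-3,5,0,0.9],
    [0,0,0,-3,3,0,0.9],
    [0,0,0,0,0,0,0.9],
  ],
)

```text
time_s: 9.57
ee_pos: [0.462, -0.0331, 0.1401]
orientation: [3.14, -0.009, -0.008]
force: [-0.3, 0.4, -0.2]
finger_gap: 0.0766
grasp_force: 0.0
```

Request:
step_arm(
  targets=[
    [0,0,0,-0.85,0.65,1,0.9],
    [0,0,0,0,0,3,0.9],
    [0,0,0,0,0,0,0.9],
  ],
)

```text
time_s: 9.95
ee_pos: [0.4567, -0.0356, 0.0986]
orientation: [-3.141, -0.003, 0.006]
force: [0.8, -0.5, -0.0]
finger_gap: 0.0768
grasp_force: 0.0
```

Run:
```python
from h import *
s=env.get_state(); print(s['ee_pos'],s['finger_gap'],s['orientation'])
f=grab('wrist'); 
W=wcloud(f).reshape(-1,3)
k=W[(W[:,2]>.054)&(W[:,2]<.064)&(np.hypot(W[:,0]-.4535,W[:,1]+.04)<.034)]; print('cup',len(k),cv2.minEnclosingCircle((k[:,:2]*1000).astype('f4')))
k=W[(W[:,2]>.017)&(W[:,2]<.023)&(np.hypot(W[:,0]-.449,W[:,1]-.029)<.02)]; print('green',len(k),cv2.minEnclosingCircle((k[:,:2]*1000).astype('f4')) if len(k) else 0)
```

```text
[ 0.45673387 -0.03563519  0.09864349] 0.07681666220707607 [-3.14123599e+00 -2.54140468e-03  6.06007858e-03]
cup 1378 ((453.3275451660156, -39.67670822143555), 29.6154842376709)
green 888 ((449.51141357421875, 28.44561004638672), 12.678810119628906)
```

Request:
step_arm(
  targets=[
    [0,0,0,-0.35,0.4,0,0.92],
    [0,0,0,0,0,1.5,0.92],
    [0,0,0,0,0,2.5,0.92],
    [0,0,0,0,0,1.2,0.92],
    [0,0,0,0,0,0,0.92],
  ],
)

```text
time_s: 10.62
ee_pos: [0.4539, -0.0405, 0.0481]
orientation: [3.142, 0.0, -0.001]
force: [-1.0, -0.2, -0.4]
finger_gap: 0.0784
grasp_force: 0.0
```

Request:
step_arm(
  targets=[
    [0,0,0,0,0,0.1,0.6],
    [0,0,0,0,0,0,0.4],
    [0,0,0,0,0,0,0.4],
    [0,0,0,0,0,0,0.4],
  ],
)

```text
time_s: 11.12
ee_pos: [0.4546, -0.0404, 0.0483]
orientation: [-3.142, 0.0, -0.003]
force: [-1.2, 0.9, 7.1]
finger_gap: 0.0561
grasp_force: 62.8
```

Request:
step_arm(
  targets=[
    [0,0,0,0,0,-2,0.4],
    [0,0,0,0,0,-3,0.4],
    [0,0,0,0,0,0,0.4],
  ],
)

```text
time_s: 11.5
ee_pos: [0.4553, -0.0406, 0.0991]
orientation: [-3.142, 0.001, -0.007]
force: [0.1, -0.8, -1.3]
finger_gap: 0.0559
grasp_force: 64.0
```

Request:
step_arm(
  targets=[
    [0,0,0,0,-4.5,0,0.4],
    [0,0,0,2,-4.5,0,0.4],
    [0,0,0,5,0,0,0.4],
    [0,0,0,5.7,0,0,0.4],
    [0,0,0,0,0,0,0.4],
  ],
)

```text
time_s: 12.12
ee_pos: [0.5872, 0.0498, 0.0972]
orientation: [-3.141, 0.002, -0.012]
force: [0.2, 0.3, -0.7]
finger_gap: 0.0557
grasp_force: 64.1
```

Run:
```python
from h import *
s=env.get_state(); print(s['ee_pos'],s['finger_gap'],s['orientation'])
f=grab('wrist'); z=s['ee_pos'];W=wcloud(f).reshape(-1,3)
k=W[(W[:,2]>z[2]+.006)&(W[:,2]<z[2]+.014)&(np.hypot(W[:,0]-z[0],W[:,1]-z[1])<.034)]; print('cup',len(k),cv2.minEnclosingCircle((k[:,:2]*1000).astype('f4')),np.median(k[:,2]))
cv2.imwrite('pics/wrist8.png',cv2.resize(f['img'],(800,600),interpolation=cv2.INTER_CUBIC))
```

```text
[0.58715205 0.04980199 0.09715547] 0.055668408384811296 [-3.14065855e+00  1.82056250e-03 -1.17593603e-02]
cup 2733 ((589.36376953125, 49.73575973510742), 33.24871063232422) 0.10636669108459482
```

Request:
step_arm(
  targets=[
    [0,0,0,-0.4,0,0,0.4],
    [0,0,0,0,0,2,0.4],
    [0,0,0,0,0,1.8,0.4],
    [0,0,0,0,0,0.4,0.4],
    [0,0,0,0,0,0,0.4],
  ],
)

```text
time_s: 12.8
ee_pos: [0.5765, 0.0494, 0.0549]
orientation: [3.141, -0.0, -0.002]
force: [-0.2, 0.7, 0.0]
finger_gap: 0.0557
grasp_force: 64.1
```

Request:
step_arm(
  targets=[
    [0,0,0,0.5,0,0,0.4],
    [0,0,0,0,0,0.3,0.4],
    [0,0,0,0,0,0,0.4],
  ],
)

```text
time_s: 13.18
ee_pos: [0.5822, 0.0494, 0.0524]
orientation: [3.142, -0.0, 0.0]
force: [-0.2, 0.5, -1.5]
finger_gap: 0.0558
grasp_force: 64.1
```

Request:
step_arm(
  targets=[
    [0,0,0,0,0,0,0.7],
    [0,0,0,0,0,0,0.9],
    [0,0,0,0,0,-3,0.9],
    [0,0,0,0,0,-6,0.9],
    [0,0,0,0,0,-6,0.9],
  ],
)

```text
time_s: 13.8
ee_pos: [0.5817, 0.0494, 0.2036]
orientation: [3.141, -0.0, -0.002]
force: [1.5, 0.3, -0.3]
finger_gap: 0.077
grasp_force: 0.0
```

Request:
step_arm(
  targets=[
    [0,0,0,-5,0,0,0.6],
    [0,0,0,-6,5,0,0.6],
    [0,0,0,-3,6,0,0.6],
    [0,0,0,0,6,0,0.6],
    [0,0,0,0,6,0,0.6],
  ],
)

```text
time_s: 14.42
ee_pos: [0.4557, -0.1678, 0.2028]
orientation: [3.141, 0.001, 0.002]
force: [2.0, 1.3, 0.2]
finger_gap: 0.0511
grasp_force: 0.0
```

Run:
```python
from h import *
s=env.get_state(); print(s['ee_pos'],s['finger_gap'],s['orientation'])
f=grab('wrist'); cv2.imwrite('pics/wrist9.png',cv2.resize(f['img'],(800,600),interpolation=cv2.INTER_CUBIC))
W=wcloud(f); P=W.reshape(-1,3)
hsv=cv2.cvtColor(f['img'],cv2.COLOR_BGR2HSV).reshape(-1,3)
for z in(.05,.06,.07,.085,.095,.1):
    k=P[(abs(P[:,2]-z)<.004)&(np.hypot(P[:,0]-.44,P[:,1]+.217)<.035)]
    if len(k): print(z,len(k),np.percentile(k[:,0],[2,98]).round(4),np.percentile(k[:,1],[2,98]).round(4))
for z in(.05,.09):
    k=P[(abs(P[:,2]-z)<.006)&(np.hypot(P[:,0]-.445,P[:,1]+.29)<.03)]
    if len(k): print('purple',z,len(k),np.percentile(k[:,0],[2,98]).round(4),np.percentile(k[:,1],[2,98]).round(4))
```

```text
[ 0.45568814 -0.16784349  0.20281409] 0.05111318137707645 [3.14143772e+00 1.20879116e-03 1.70639723e-03]
0.05 115 [0.442  0.4598] [-0.2355 -0.208 ]
0.06 400 [0.4313 0.4585] [-0.2386 -0.2087]
0.07 108 [0.4395 0.4543] [-0.2323 -0.2127]
0.085 54 [0.4414 0.4489] [-0.2283 -0.2177]
0.095 175 [0.4369 0.449 ] [-0.2292 -0.2177]
0.1 166 [0.4376 0.4481] [-0.2292 -0.219 ]
purple 0.05 206 [0.446  0.4718] [-0.2953 -0.2755]
purple 0.09 133 [0.4507 0.4618] [-0.2958 -0.2854]
```

View pics/wrist9.png

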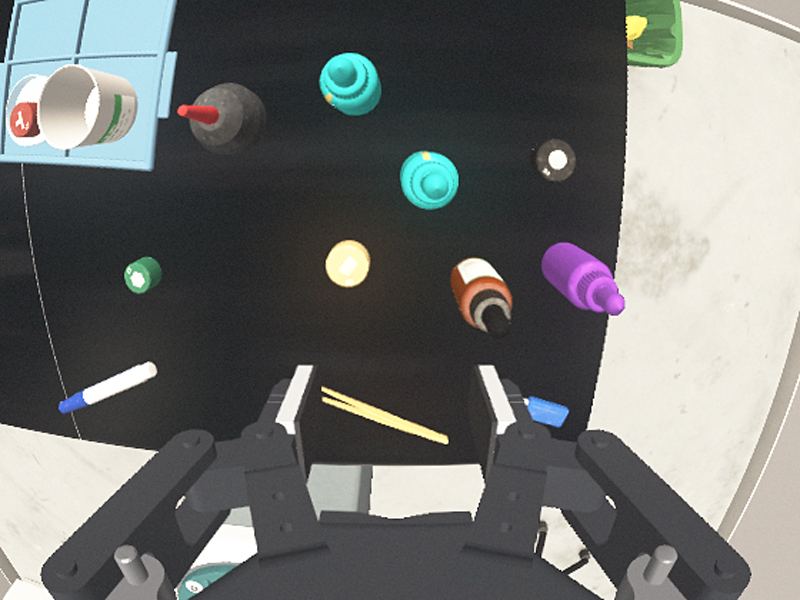

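The brown bottle is at (482,293), with purple (582,277) 67 mm farther right. The cup stands in the right front seat at (88,105).

Request:
step_arm(
  targets=[
    [0,0,0,-0.6,2.5,0,0.6],
    [0,0,0,-0.6,3,0,0.6],
    [0,0,0,0,0,0,0.6],
  ],
)

```text
time_s: 14.85
ee_pos: [0.4433, -0.2238, 0.2025]
orientation: [3.14, -0.008, 0.0]
force: [-0.4, 0.7, 0.1]
finger_gap: 0.0512
grasp_force: 0.0
```

Request:
step_arm(
  targets=[
    [0,0,0,0,0,3,0.6],
    [0,0,0,0,0,4,0.6],
    [0,0,0,0,0,4,0.6],
    [0,0,0,0,0,3,0.6],
    [0,0,0,0,0,0.6,0.6],
  ],
)

```text
time_s: 15.48
ee_pos: [0.4435, -0.2196, 0.0548]
orientation: [-3.14, -0.002, 0.005]
force: [0.5, -0.9, -0.3]
finger_gap: 0.0513
grasp_force: 0.0
```

Request:
step_arm(
  targets=[
    [0,0,0,0,0.35,-0.25,0.6],
    [0,0,0,0,0,0,0.4],
    [0,0,0,0,0,0,0.2],
    [0,0,0,0,0,0,0.2],
    [0,0,0,0,0,0,0.2],
  ],
)

```text
time_s: 16.1
ee_pos: [0.4451, -0.2254, 0.0605]
orientation: [3.14, -0.001, 0.005]
force: [0.3, 0.2, 6.5]
finger_gap: 0.0302
grasp_force: 58.8
```

Request:
step_arm(
  targets=[
    [0,0,0,0,0,-3,0.2],
    [0,0,0,0,0,-4,0.2],
    [0,0,0,0,0,-3,0.2],
    [0,0,0,0,0,0,0.2],
  ],
)

```text
time_s: 16.6
ee_pos: [0.4456, -0.2257, 0.1617]
orientation: [3.139, -0.001, 0.01]
force: [-0.8, 0.4, -0.5]
finger_gap: 0.0302
grasp_force: 59.7
```

Request:
step_arm(
  targets=[
    [0,0,0,0,-4,0,0.2],
    [0,0,0,0,-6,0,0.2],
    [0,0,0,0,-6,0,0.2],
    [0,0,0,0,-6,0,0.2],
    [0,0,0,2,-6,0,0.2],
  ],
)

```text
time_s: 17.23
ee_pos: [0.4614, 0.0555, 0.158]
orientation: [3.14, -0.001, -0.006]
force: [1.5, -1.0, -0.5]
finger_gap: 0.0303
grasp_force: 59.7
```

Request:
step_arm(
  targets=[
    [0,0,0,5,-4,0,0.2],
    [0,0,0,5,-2.5,0,0.2],
    [0,0,0,5,0,0,0.2],
    [0,0,0,4,0,0,0.2],
    [0,0,0,0,0,0,0.2],
  ],
)

```text
time_s: 17.85
ee_pos: [0.6557, 0.1179, 0.1578]
orientation: [3.141, -0.003, 0.004]
force: [-1.3, -0.5, -0.5]
finger_gap: 0.0303
grasp_force: 59.7
```

Run:
```python
from h import *
s=env.get_state(); print(s['ee_pos'],s['finger_gap'],s['orientation'])
f=grab('wrist'); cv2.imwrite('pics/wrist10.png',cv2.resize(f['img'],(800,600),interpolation=cv2.INTER_CUBIC))
f=grab('scene'); cv2.imwrite('pics/scene10.png',cv2.resize(f['img'][130:330,130:330],(600,600),interpolation=cv2.INTER_CUBIC))
```

```text
[0.65569546 0.11789331 0.15784046] 0.030262909270719833 [ 3.14138872e+00 -2.59570081e-03  3.78528935e-03]
```

Request:
step_arm(
  targets=[
    [0,0,0,0.8,-0.4,0,0.2],
    [0,0,0,0,0,3,0.2],
    [0,0,0,0,0,3,0.2],
    [0,0,0,0,0,1.5,0.2],
    [0,0,0,0,0,0,0.2],
  ],
)

```text
time_s: 18.58
ee_pos: [0.6596, 0.1225, 0.0828]
orientation: [3.141, 0.0, -0.004]
force: [-0.0, -0.0, 0.2]
finger_gap: 0.0305
grasp_force: 59.7
```

Run:
```python
from h import *
s=env.get_state(); print(s['ee_pos'],s['finger_gap'],s['orientation'])
f=grab('wrist'); cv2.imwrite('pics/wrist11.png',cv2.resize(f['img'],(800,600),interpolation=cv2.INTER_CUBIC))
```

```text
[0.65964677 0.12252223 0.08279559] 0.030485380677813693 [ 3.14118328e+00  3.62523035e-04 -3.87900634e-03]
```

View pics/wrist11.png

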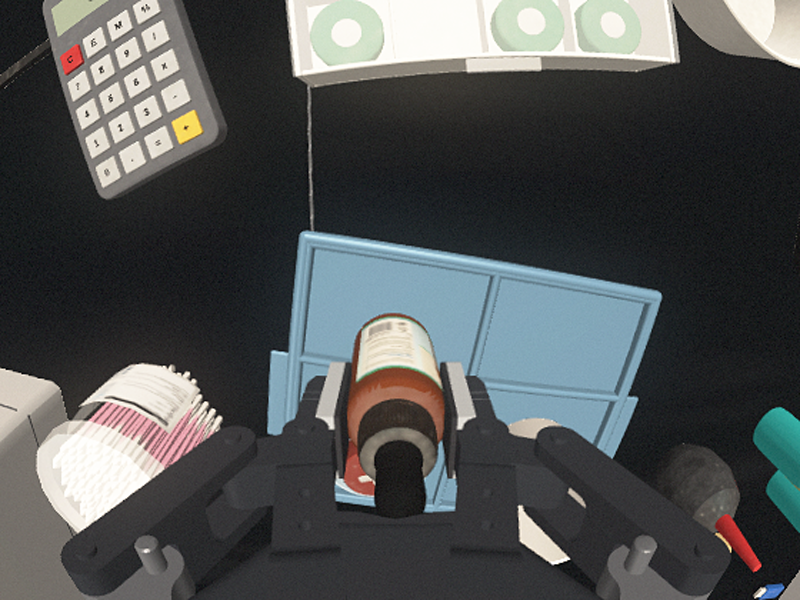

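The bottle hangs upright over the left rear pocket, with its foot's far edge at (393,315). I'll move 5 mm back and set it down.

Run:
```python
from h import *
f=load('wrist'); print('foot far edge',wpt(f,393,315,.022)[:2],'rib',wpt(f,325,359,.009)[:2],wpt(f,490,372,.009)[:2],'back wall',wpt(f,400,255,.009)[:2])
```

```text
foot far edge [0.67105798 0.12303883] rib [0.64385887 0.15493935] [0.63678546 0.07676781] back wall [0.69360507 0.12009374]
```

Request:
step_arm(
  targets=[
    [0,0,0,0.5,0,0,0.2],
    [0,0,0,0,0,0.6,0.2],
    [0,0,0,0,0,0,0.2],
  ],
)

```text
time_s: 19.0
ee_pos: [0.6656, 0.1223, 0.0777]
orientation: [3.142, -0.0, -0.0]
force: [0.9, -0.4, -1.1]
finger_gap: 0.0301
grasp_force: 59.7
```

Request:
step_arm(
  targets=[
    [0,0,0,0.3,0,0.5,0.2],
    [0,0,0,0,0,0.5,0.2],
    [0,0,0,0,0,0,0.2],
  ],
)

```text
time_s: 19.38
ee_pos: [0.6682, 0.1223, 0.067]
orientation: [3.141, -0.0, -0.002]
force: [-0.6, 0.6, -0.9]
finger_gap: 0.0304
grasp_force: 59.7
```

Request:
step_arm(
  targets=[
    [0,0,0,0,0,0.3,0.2],
    [0,0,0,0,0,0,0.2],
    [0,0,0,0,0,0,0.2],
  ],
)

```text
time_s: 19.75
ee_pos: [0.6688, 0.1224, 0.0648]
orientation: [-3.142, 0.0, -0.0]
force: [1.0, -0.4, -0.5]
finger_gap: 0.031
grasp_force: 59.7
```

Request:
step_arm(
  targets=[
    [0,0,0,0,0,0.15,0.2],
    [0,0,0,0,0,0,0.2],
    [0,0,0,0,0,0,0.4],
    [0,0,0,0,0,0,0.6],
    [0,0,0,0,0,0,0.6],
  ],
)

```text
time_s: 20.38
ee_pos: [0.6687, 0.1223, 0.0632]
orientation: [3.142, -0.0, -0.0]
force: [0.7, -0.5, -0.7]
finger_gap: 0.0515
grasp_force: 0.0
```

Request:
step_arm(
  targets=[
    [0,0,0,0,0,-3,0.6],
    [0,0,0,0,0,-5,0.6],
    [0,0,0,0,0,-6,0.6],
    [0,0,0,0,0,-2,0.6],
    [0,0,0,-6,0,0,0.6],
  ],
)

```text
time_s: 21.0
ee_pos: [0.6137, 0.1226, 0.2259]
orientation: [-3.14, 0.004, -0.016]
force: [-0.9, 1.4, -1.1]
finger_gap: 0.0515
grasp_force: 0.0
```

Request:
step_arm(
  targets=[
    [0,0,0,-6,2,0,0.6],
    [0,0,0,-4,2,0,0.6],
    [0,0,0,0,0,0,0.6],
  ],
)

```text
time_s: 21.38
ee_pos: [0.5045, 0.0803, 0.2223]
orientation: [3.139, -0.003, -0.009]
force: [-0.1, 0.2, 0.9]
finger_gap: 0.0513
grasp_force: 0.0
```

Run:
```python
from h import *
s=env.get_state(); print(s['ee_pos'],s['finger_gap'],s['orientation'])
f=grab('wrist'); cv2.imwrite('pics/wrist12.png',cv2.resize(f['img'],(800,600),interpolation=cv2.INTER_CUBIC))
P=wcloud(f).reshape(-1,3); t=np.array([.6165,.087]); a=-.153; Q=np.array([[np.cos(a),-np.sin(a)],[np.sin(a),np.cos(a)]])
for n,c,lo,hi,r in(('dish',(.594,.132),.0135,.018,.033),('red',(.594,.132),.02,.027,.033),('cup',(.5825,.05),.056,.066,.034),('bulb',(.667,.122),.095,.11,.02),('shoulder',(.667,.122),.055,.068,.025)):
    k=P[(P[:,2]>lo)&(P[:,2]<hi)&(np.hypot(P[:,0]-c[0],P[:,1]-c[1])<r)]
    if len(k): q,rr=cv2.minEnclosingCircle((k[:,:2]*1000).astype('f4')); print(n,len(k),np.round(q,1),round(rr,1),'tray mm',((np.array(q)/1e3-t)@Q*1e3).round(1),'ztop',np.percentile(k[:,2],[50,99]).round(4))
```

```text
[0.50449286 0.08030443 0.22233408] 0.05126182758839605 [ 3.13940774e+00 -2.88781947e-03 -9.30995986e-03]
dish 280 [593.2 132.2] 30.3 tray mm [-30.   41.2] ztop [0.0156 0.0177]
red 697 [585.5 134.4] 15.1 tray mm [-37.8  42.1] ztop [0.0232 0.025 ]
cup 567 [580.4  49.8] 29.4 tray mm [-30.  -42.3] ztop [0.0603 0.0624]
bulb 126 [664.6 123.7] 6.7 tray mm [41.9 43.6] ztop [0.0994 0.1037]
shoulder 429 [665.  123.3] 16.6 tray mm [42.4 43.2] ztop [0.0626 0.0666]
```

View pics/wrist12.png

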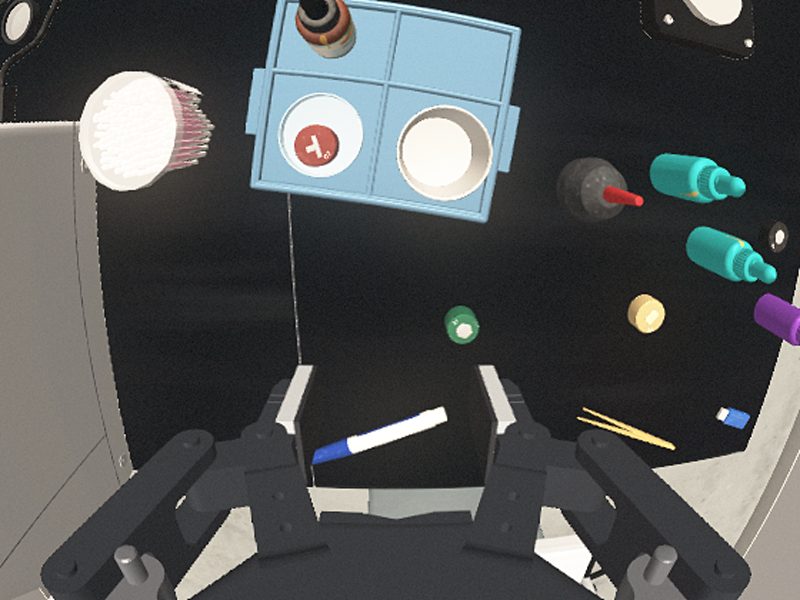

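Everything is in place: dish (320,135) with the red mount face up (317,145), cup (445,152), and bottle (327,25) upright in the pocket behind the dish. All measured positions are within tolerance.

```bash
python3 -c "
from bench import env
print(env.job_done())"
```

```text
the job is handed in; nothing more can be done
None
```

The tray is set out as asked and handed in after about 21 s: the dish with the red mount face up by the jar, the cup by the blower, and the etchant bottle behind the dish, all measured within tolerance in the last view; the judge returned no verdict.

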